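# Find the balance point of a sealed battery stick

### The arm

A 6-joint arm with a two-finger parallel gripper is mounted at the origin on the work surface. World frame = base frame: x ahead of the robot, y to its left, z up, the work surface at z = 0. Lengths are in m, angles in rad, forces in N, time in s.
With the tool pointing down it reaches from about 0.35 to 0.875 m from the base axis. Payload 15.5 kg.
Tool frame: the origin (TCP) lies on the front face of the gripper's body, between the roots of the fingers; the fingertips stand 73 mm ahead of it and the grasp point (between the pads) lies 54 mm ahead of it (env.grasp_offset is the distance from the TCP to the grasp point, in m); z points along the fingers, y is the direction in which the jaws open and shut (so a half turn about z gives the same grasp; the last joint's range is limited). The gripper opens to 85 mm and grips with 20 to 120 N. Pads are 22 mm wide; open, the fingers measure 114 mm over their backs; the gripper's body (76 mm by 85 mm) begins 54 mm behind the grasp point. The pads swing forward as they close: fully open they stand 13 mm farther back than shut.
Start: joints at [-1.357, 0.494, 1.345, -0, 1.302, -0.096], TCP at [0.191, -0.595, 0.304] pointing down, gripper open.
Joint ranges: [-2.91, 2.91], [-0.82, 2.16], [0.22, 2.67], [-1.22, 4.37], [0.12, 2.79], [-3.08, 3.08]. Speed limits (rad/s): [1.89, 1.89, 2.57, 3.01, 3.01, 3.01].

### API

Orientations are given as a unit quaternion [w, x, y, z].
In Python, from rig import env, imaging gives the robot as it stands.
- The arm moves only by the tool carry_out, never from a script. Its argument "plan" is a list of rows, each an object with "delta_rot": the turn, a rotation vector about the tool's x, y, z in units of 5 degrees (1.0 is 5 degrees), a list of three; "xyz": the shift along the tool's x, y, z in units of 25 mm (1.0 is 25 mm), a list of three; "gripper": the gripper command: -1 is shut, 1 is fully open, values between are in proportion. A call has exactly 8 rows; each row shifts and turns the pose as measured when the row begins, along the tool's axes as they then stand; what a row does not reach is not made up. A row lasts 1/8 s, in which the tool goes at most 62.5 mm and 10.7 degrees, less where a joint would pass 70% of its speed; a pose out of reach is approached as far as the arm can. A call is refused whole if a number of a shift passes 1 or a number of a turn 1, either way. A call with a gripper value outside its range is refused whole. The fingers move at their own pace and stop on an object; "squeeze" is the grip in N (left out, the last holds). Time passes only in rows, so rows that do not move let the fingers close, or fill a call up. It gives the time, the measured TCP pose, the force and the opening at its end, in the units of the state.
- env.get_state(): the state, without advancing time (a new reading comes with each control period).
- imaging.read_camera(name): name is "scene" or "top" or "wrist"; returns a dict with "image" (420x560x3 uint8, blue, green, red), "fovy" (degrees; the focal length in pixels is half the picture's height over the tangent of half this angle, whatever the lens; pixels are square), "cx", "cy" (the principal point, pixels), "R" (3x3) and "t" (3): a world point X has camera coordinates R X + t. Camera axes: x right, y down, z forward; pixel columns grow to the right and rows downward; lengths in m; the calibration is good to about 2 mm. A picture is of the moment at which its call begins. There is no depth.
- env.finish_job(): hands the job in, once; it reports no verdict.
The state is a dict: "clock": time; "joint_positions": joint angles; "qd": joint speeds; "joint_efforts": joint torques, N m; "eef_pos": TCP position; "ee_rot": TCP orientation; "contact_force": force on the tool from outside, world axes, zero at the start; "moment": the same for the moment, N m; "grip_width": opening from 0.0 (shut) to 1.0 (fully open).
Only numpy, scipy, OpenCV 4.12 (cv2) and the standard library are available. Lean on these libraries where they do the work, as an engineer would, in place of code of your own. Each camera call takes 0.05 s, during which the arm holds its last target.

### The job

The fitter needs the balance point of this sealed green battery stick. Pick it up from the mat, lay it squarely across the brass edge of the balance stand and shift it along until it balances level on the edge by itself, then let go and leave it balancing. Its wrap is thin: set it on the edge gently and never press it down hard, and leave the other things on the bench alone.

Things in the scene. Friction and masses are not known exactly. Their poses are not given: they have to be found in the camera images.
- stick_mid (a point): Centre of the battery stick, a sealed green box with black end caps and a blank white label mid-top: 42 mm wide (own x), 320 long (own y), 30 high (own z up; this point is 15 mm above its flat underside). Loose on the mat, 0.41 to 0.55 kg. Its centre of mass is hidden: on its long axis, up to 60 mm from this point towards either end, unchanging.
- stick_socket (a point): Point on the long axis at the stick's +y end face (160 mm from its centre), where a small flush yellow socket shows. When the stick tips, this end sinks or rises some 10 to 100 mm.
- stand_edge (a point): Middle of the top of the balance stand's flat brass edge, 74 mm long (own x) and only 12 mm wide (own y), 40 mm above the mat. The stick goes across it, its y along this y, either way round. It stays level if its centre of mass is over the 12 mm width; otherwise it tips 0.15 to 0.45 rad until one end rests on the mat, which does no harm.
- stand: The balance stand, fixed to the bench; origin under the centre of its base plate, on top of the 4 mm thick grey mat (its z is 4 mm). Dark base plate 110 x 70 x 8 mm (x, y, z) with a tapered aluminium blade that carries the brass edge along its own x.
- cell_brick: Bystander: brick of 18 upright green cells in black frames, 66 x 126 x 68 mm high; origin at the centre of its underside. Leave alone.
- holder: Bystander: empty black cell holder block, 70 x 110 x 66 mm high; origin at the centre of its underside. Leave alone.
- reel: Bystander: white reel of nickel strip, 60 mm across, 40 mm high; origin at the centre of its underside. Leave alone.
- cell_pair: Bystander: two green cells upright in a black spacer, 42 x 22 x 68 mm high; origin at the centre of its underside. Leave alone.
- tweezers: Bystander: steel tweezers lying flat, 130 x 14 x 8 mm; origin at the centre of its underside. Leave alone.
- tin: Bystander: open aluminium parts tin, 75 x 100 x 30 mm high; origin at the centre of its underside. Leave alone.

How it is judged:
On the way, in this order (a step that is already met when the one before it is completed fails the run):
1. the stick is lifted clear of the mat (height (world z) of stick_mid above 0.065 m), for 0.1 s.
2. the stick lies across the brass edge and bears on it (angle between the y axis of stick and the y axis of stand, either way round below 0.2 rad and x of stick_mid in the frame of stand_edge between -0.022 and 0.022 m and contact force between stick and stand above 1 N and z of stick_mid in the frame of stand_edge below 0.03 m), for 0.2 s.
At the end, for the whole second after the job is handed in: The stick balances by itself on the brass edge: level within 3 degrees, square across within 11 degrees, its middle line within 22 mm of the middle of the edge's length, its centre 11 to 18 mm above the edge and within 75 mm along it, borne by the stand and still (rocking below 0.1 rad/s) (angle between the y axis of stick and the y axis of stand, either way round below 0.2 rad and x of stick_mid in the frame of stand_edge between -0.022 and 0.022 m and z of stick_mid in the frame of stand_edge between 0.011 and 0.018 m and y of stick_mid in the frame of stand_edge between -0.075 and 0.075 m and angle between stick's own z axis and vertical below 0.05 rad and contact force between stick and stand above 2 N and linear speed of stick below 0.01 m/s and angular speed of stick below 0.1 rad/s); the robot touches nothing.
It fails at once if the stick is pressed or knocked against the balance stand with more than 30 N (contact force between stick and stand above 30 N).
It fails at once if one of the bystanders is shoved more than 20 mm (distance of any of cell_brick, holder, reel, cell_pair, tweezers, tin from where it was at the start of the episode above 0.02 m).
It also fails if it takes over 64 s, if anything falls off the work surface, if the arm or the gripper's body presses on something with over 40 N, if the wrist force passes 120 N, or if a joint passes its speed limit or range.

## Working session

There is one attempt and no reset: what is moved stays moved. The work goes in short steps, Python scripts to look and compute and a tool call to move; the robot and the scene stay as the last step left them, time stands still between calls to the robot, and variables do not carry over. Pictures are saved under pics/ and viewed, and the job is handed in when it is done.

Besides the shell and the picture viewer there is one more tool, called after "Request:" as name(argument=value, ...), one argument or row to a line, values as JSON. carry_out: Moves the arm, as the interface text tells. Its arguments: {"type":"object","properties":{"plan":{"type":"array","items":{"type":"object","properties":{"delta_rot":{"type":"array","items":{"type":"number"}},"xyz":{"type":"array","items":{"type":"number"}},"gripper":{"type":"number"}}}},"squeeze":{"type":"number"}},"required":["plan"]}

```bash
mkdir -p pics; ls; cat > h.py <<'E'
from rig import env, imaging
import numpy as np, cv2
def snap(n,f):
    d=imaging.read_camera(n); cv2.imwrite('pics/'+f+'.png',d['image']); 
    np.savez('pics/'+f+'.npz',**{k:d[k] for k in ('fovy','cx','cy','R','t')}); return d
def load(f):
    return dict(np.load('pics/'+f+'.npz'))
def foc(d): return 210/np.tan(np.radians(float(d['fovy']))/2)
def ray(d,px,z):
    f=foc(d); R=np.array(d['R']);t=np.array(d['t'])
    c=np.array([(px[0]-d['cx'])/f,(px[1]-d['cy'])/f,1.0])
    o=-R.T@t; v=R.T@c; return o+v*(z-o[2])/v[2]
def proj(d,X):
    f=foc(d); c=np.array(d['R'])@np.array(X)+np.array(d['t']); return np.array([d['cx']+f*c[0]/c[2],d['cy']+f*c[1]/c[2]])
E
python3 - <<'E'
from h import *
for n in('top','scene','wrist'):
    d=snap(n,n+'0'); print(n,d['fovy'],d['cx'],d['cy'],-np.array(d['R']).T@d['t'])
print(env.get_state(), env.grasp_offset)
E
```

```text
pics
top 42.63554486963327 281.62926781015227 201.9844620590316 [0.28904523 0.09260314 1.29047108]
scene 51.615841546469895 275.9268765381468 211.67817162038085 [ 1.03938989 -0.13927249  0.84226981]
wrist 59.27683711631452 283.7271283272365 210.74207560408001 [ 0.26206408 -0.57134947  0.37489029]
{'clock': 0.15, 'joint_positions': array([-1.35647755e+00,  4.94054243e-01,  1.34596057e+00, -4.63390634e-05,
        1.30249937e+00, -9.54828961e-02]), 'qd': array([-0.00019652, -0.00148616, -0.00289001, -0.00112859,  0.00011945,
        0.00074734]), 'joint_efforts': array([-1.00137211e-03, -8.82540751e+01, -3.84067404e+01, -4.53948596e-04,
        7.04772203e-03, -6.07661582e-05]), 'eef_pos': array([ 0.19050345, -0.59505199,  0.30343819]), 'ee_rot': array([-4.58629310e-04,  9.88025781e-01,  1.54288185e-01, -4.96601938e-05]), 'contact_force': array([-0.17999301,  0.34308547,  0.02206324]), 'moment': array([ 0.05269101, -0.00682786,  0.01671803]), 'grip_width': 0.9983209070556018} 0.0539
```

View pics/top0.png

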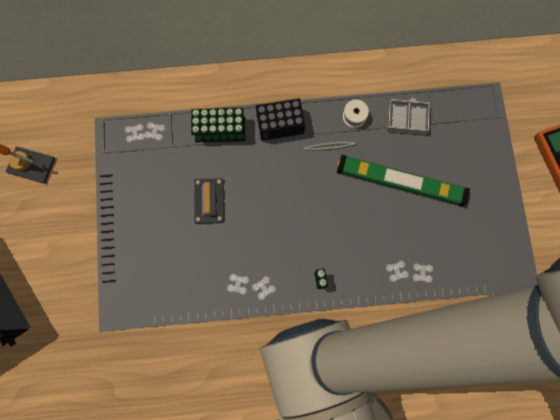

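View pics/scene0.png

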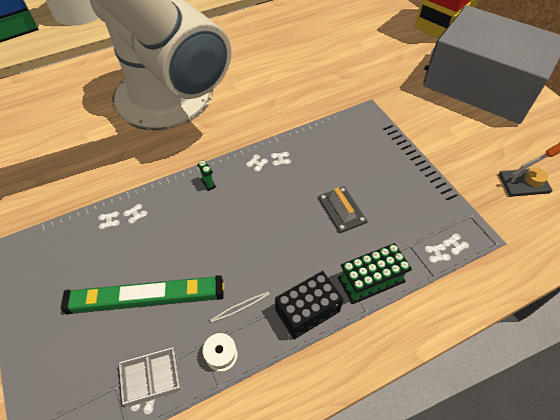

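View pics/wrist0.png

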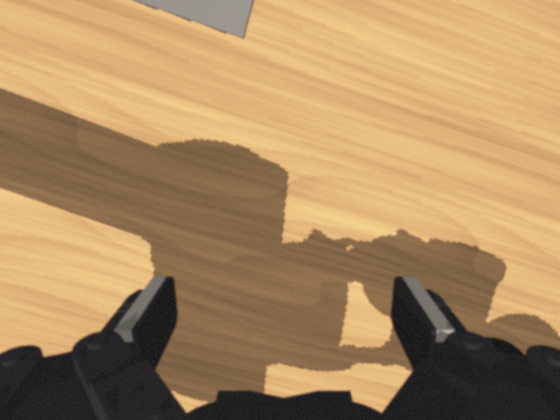

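```bash
python3 - <<'E'
from h import *
d=load('top0'); im=cv2.imread('pics/top0.png')
cv2.imwrite('pics/t_stick.png',cv2.resize(im[145:215,325:480],None,fx=5,fy=5,interpolation=cv2.INTER_CUBIC))
cv2.imwrite('pics/t_stand.png',cv2.resize(im[170:230,185:235],None,fx=10,fy=10,interpolation=cv2.INTER_CUBIC))
for p in [(403,180),(209,200),(98,118),(500,88),(102,328),(535,290)]: print(p,ray(d,p,0.034 if p[0]==403 else 0.04))
d2=load('scene0')
for p in [(142,291),(344,202)]: print(ray(d2,p,.034))
E
```

```text
(403, 180) [ 0.58725864 -0.22993999  0.034     ]
(209, 200) [0.58031906 0.2382214  0.04      ]
(98, 118) [0.81218077 0.49670333 0.04      ]
(500, 88) [ 0.79791714 -0.50265406  0.04      ]
(102, 328) [0.30688963 0.49855158 0.04      ]
(535, 290) [ 0.29893379 -0.49342205  0.04      ]
[ 0.59015013 -0.22851609  0.034     ]
[0.58718583 0.24852436 0.034     ]
```

View pics/t_stick.png

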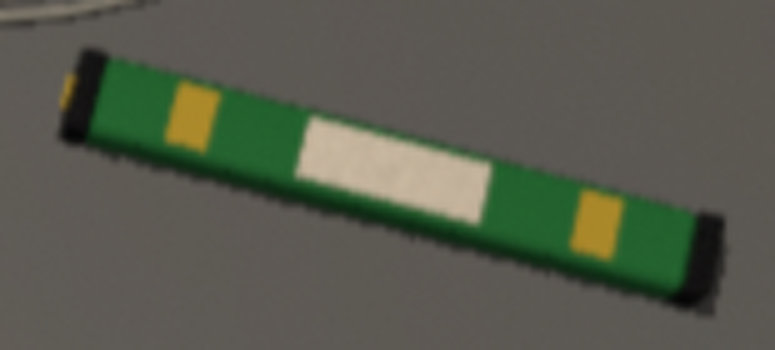

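View pics/t_stand.png

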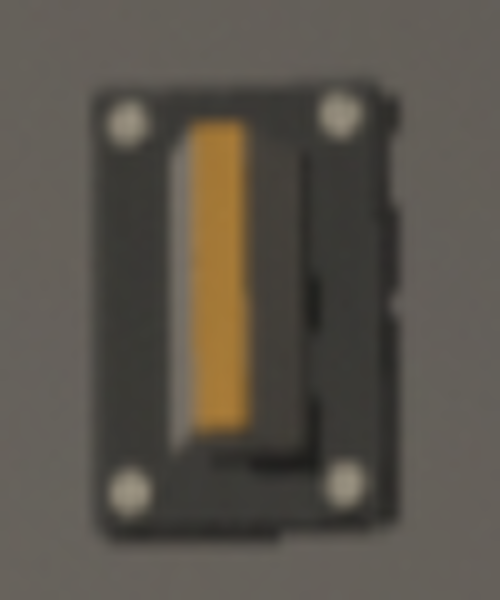

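```bash
python3 - <<'E'
from h import *
for cam,st in (('top0',0),('scene0',1)):
    d=load(cam); im=cv2.imread('pics/%s.png'%cam); hsv=cv2.cvtColor(im,cv2.COLOR_BGR2HSV)
    g=cv2.inRange(hsv,(50,100,40),(75,255,255)); y=cv2.inRange(hsv,(12,120,90),(32,255,255)); w=cv2.inRange(hsv,(0,0,150),(30,80,255))
    for nm,m,z in(('g',g,.034),('y',y,.034),('w',w,.034),('brass',y,.044)):
        n,l,s,c=cv2.connectedComponentsWithStats(m)
        for i in range(1,n):
            if s[i,4]<25: continue
            P=ray(d,c[i],z)
            if not(0.45<P[0]<.75 and -.45<P[1]<.4): continue
            if (nm=='brass')!=(P[1]>0.1): continue
            cnt=cv2.findContours((l==i).astype(np.uint8),0,2)[0][0][:,0,:]
            W=np.array([ray(d,p,z)[:2] for p in cnt]).astype(np.float32)
            W0=(W*1000)
            print(cam,nm,s[i,4],P[:2].round(4),cv2.minAreaRect(W0))
E
```

```text
top0 g 1371 [ 0.5837 -0.2287] ((586.4649658203125, -229.16246032714844), (293.7500915527344, 44.621665954589844), 68.99161529541016)
top0 y 103 [ 0.6268 -0.1378] ((626.83154296875, -137.62269592285156), (19.88109016418457, 31.26782989501953), 67.44918060302734)
top0 y 105 [ 0.5547 -0.3242] ((555.175537109375, -324.3557434082031), (19.972789764404297, 30.988819122314453), 70.01913452148438)
top0 w 230 [ 0.7495 -0.2431] ((748.7819213867188, -243.19537353515625), (30.125802993774414, 54.32453155517578), 76.75418090820312)
top0 w 427 [ 0.5909 -0.2312] ((590.79638671875, -231.00546264648438), (88.7840347290039, 29.01923370361328), 68.99937438964844)
top0 brass 73964 [0.5271 0.2374] ((503.62786865234375, 29.81103515625), (851.3168334960938, 1412.9053955078125), 0.004545451141893864)
top0 brass 175 [0.5879 0.2429] ((587.4107055664062, 243.1480712890625), (11.930959701538086, 73.37841033935547), 86.37926483154297)
scene0 g 2353 [ 0.6001 -0.2316] ((597.0757446289062, -230.11224365234375), (294.63153076171875, 49.706817626953125), 69.0748062133789)
scene0 y 136 [ 0.626 -0.136] ((625.8548583984375, -135.90109252929688), (18.29621124267578, 29.81805992126465), 69.3428726196289)
scene0 y 147 [ 0.5544 -0.3225] ((554.3408813476562, -322.47265625), (20.880138397216797, 29.972124099731445), 69.11479187011719)
scene0 w 598 [ 0.5903 -0.2289] ((590.1475830078125, -228.8219757080078), (89.81340026855469, 28.987411499023438), 69.1409683227539)
scene0 w 284 [ 0.709  -0.0667] ((708.7792358398438, -65.739501953125), (14.995743751525879, 127.12544250488281), 1.3887197971343994)
scene0 brass 87086 [0.478  0.2169] ((369.1253662109375, 416.7864685058594), (1765.7015380859375, 1188.556640625), 89.67665100097656)
scene0 brass 165 [0.588  0.2462] ((586.8001708984375, 246.07093811035156), (13.598581314086914, 74.76770782470703), 87.37071228027344)
```

```bash
cat >> h.py <<'E'
from scipy.spatial.transform import Rotation as Ro
import json
def pose():
    s=env.get_state(); q=np.array(s['ee_rot']); return np.array(s['eef_pos']),Ro.from_quat([q[1],q[2],q[3],q[0]]),s
def target_rot(jawdeg):
    a=np.radians(jawdeg); y=np.array([np.cos(a),np.sin(a),0]); z=np.array([0,0,-1.]); x=np.cross(y,z); return Ro.from_matrix(np.array([x,y,z]).T)
def plan(p,jaw,g,nrows=8,dig=2,lim=1.0):
    """rows needed to get to world TCP p, jaws at jaw deg, nrows total; prints predicted"""
    P,R,s=pose(); T=target_rot(jaw); rows=[]
    for k in range(nrows):
        left=nrows-k
        rv=(R.inv()*T).as_rotvec(degrees=True)/5; sh=R.inv().apply(p-P)/.025
        rv=rv/max(left,np.abs(rv).max()/lim); sh=sh/max(left,np.abs(sh).max()/lim)
        rv=rv.round(dig)+0; sh=sh.round(dig)+0
        rows.append(dict(xyz=sh.tolist(),delta_rot=rv.tolist(),gripper=g))
        P=P+R.apply(sh*.025); R=R*Ro.from_rotvec(rv*5,degrees=True)
    for i in range(0,nrows,8): print(json.dumps(rows[i:i+8]))
    print('from',s['eef_pos'].round(4),'pred end',P.round(4),'clock',s['clock'])
E
python3 - <<'E'
from h import *
plan(np.array([.5906,-.230,.14]),-21,1,24)
E
```

```text
[{"xyz": [0.82, -0.38, 0.27], "delta_rot": [0.0, 0.0, -0.43], "gripper": 1}, {"xyz": [0.83, -0.34, 0.27], "delta_rot": [0.0, 0.0, -0.43], "gripper": 1}, {"xyz": [0.85, -0.31, 0.27], "delta_rot": [0.0, 0.0, -0.43], "gripper": 1}, {"xyz": [0.86, -0.28, 0.27], "delta_rot": [0.0, 0.0, -0.43], "gripper": 1}, {"xyz": [0.87, -0.25, 0.27], "delta_rot": [0.0, 0.0, -0.43], "gripper": 1}, {"xyz": [0.88, -0.22, 0.27], "delta_rot": [0.0, 0.0, -0.43], "gripper": 1}, {"xyz": [0.88, -0.18, 0.27], "delta_rot": [0.0, 0.0, -0.43], "gripper": 1}, {"xyz": [0.89, -0.15, 0.27], "delta_rot": [0.0, 0.0, -0.43], "gripper": 1}]
[{"xyz": [0.89, -0.12, 0.27], "delta_rot": [0.0, 0.0, -0.43], "gripper": 1}, {"xyz": [0.9, -0.08, 0.27], "delta_rot": [0.0, 0.0, -0.43], "gripper": 1}, {"xyz": [0.9, -0.05, 0.27], "delta_rot": [0.0, 0.0, -0.42], "gripper": 1}, {"xyz": [0.9, -0.02, 0.28], "delta_rot": [0.0, 0.0, -0.43], "gripper": 1}, {"xyz": [0.9, 0.02, 0.27], "delta_rot": [0.0, 0.0, -0.42], "gripper": 1}, {"xyz": [0.9, 0.05, 0.28], "delta_rot": [0.0, 0.0, -0.43], "gripper": 1}, {"xyz": [0.9, 0.08, 0.27], "delta_rot": [0.0, 0.0, -0.42], "gripper": 1}, {"xyz": [0.9, 0.12, 0.28], "delta_rot": [0.0, 0.0, -0.43], "gripper": 1}]
[{"xyz": [0.89, 0.15, 0.27], "delta_rot": [0.0, 0.0, -0.42], "gripper": 1}, {"xyz": [0.88, 0.18, 0.28], "delta_rot": [0.0, 0.0, -0.43], "gripper": 1}, {"xyz": [0.88, 0.22, 0.27], "delta_rot": [0.0, 0.0, -0.42], "gripper": 1}, {"xyz": [0.87, 0.25, 0.28], "delta_rot": [0.0, 0.0, -0.43], "gripper": 1}, {"xyz": [0.86, 0.28, 0.27], "delta_rot": [0.0, 0.0, -0.42], "gripper": 1}, {"xyz": [0.85, 0.31, 0.28], "delta_rot": [0.0, 0.0, -0.43], "gripper": 1}, {"xyz": [0.83, 0.35, 0.27], "delta_rot": [0.0, 0.0, -0.42], "gripper": 1}, {"xyz": [0.82, 0.37, 0.28], "delta_rot": [-0.01, -0.01, -0.43], "gripper": 1}]
from [ 0.1905 -0.5951  0.3034] pred end [ 0.5905 -0.2299  0.1399] clock 0.15
```

Request:
carry_out(
  plan=[
    {"xyz": [0.8, -0.4, 0.2], "delta_rot": [0, 0, -0.4], "gripper": 1},
    {"xyz": [0.8, -0.35, 0.2], "delta_rot": [0, 0, -0.4], "gripper": 1},
    {"xyz": [0.85, -0.3, 0.2], "delta_rot": [0, 0, -0.45], "gripper": 1},
    {"xyz": [0.85, -0.3, 0.2], "delta_rot": [0, 0, -0.45], "gripper": 1},
    {"xyz": [0.85, -0.25, 0.2], "delta_rot": [0, 0, -0.45], "gripper": 1},
    {"xyz": [0.9, -0.2, 0.2], "delta_rot": [0, 0, -0.45], "gripper": 1},
    {"xyz": [0.9, -0.2, 0.2], "delta_rot": [0, 0, -0.45], "gripper": 1},
    {"xyz": [0.9, -0.15, 0.2], "delta_rot": [0, 0, -0.45], "gripper": 1},
  ],
)

```text
clock: 1.15
eef_pos: [0.3309, -0.4615, 0.2606]
ee_rot: [-0.001, 0.95, 0.314, 0.0]
contact_force: [-0.5, 0.8, -0.5]
grip_width: 1.0
```

Request:
carry_out(
  plan=[
    {"xyz": [0.9, -0.1, 0.25], "delta_rot": [0, 0, -0.45], "gripper": 1},
    {"xyz": [0.9, -0.1, 0.25], "delta_rot": [0, 0, -0.45], "gripper": 1},
    {"xyz": [0.9, -0.05, 0.25], "delta_rot": [0, 0, -0.45], "gripper": 1},
    {"xyz": [0.9, 0, 0.25], "delta_rot": [0, 0, -0.45], "gripper": 1},
    {"xyz": [0.9, 0, 0.25], "delta_rot": [0, 0, -0.45], "gripper": 1},
    {"xyz": [0.9, 0.05, 0.25], "delta_rot": [0, 0, -0.45], "gripper": 1},
    {"xyz": [0.9, 0.1, 0.25], "delta_rot": [0, 0, -0.45], "gripper": 1},
    {"xyz": [0.9, 0.1, 0.25], "delta_rot": [0, 0, -0.45], "gripper": 1},
  ],
)

```text
clock: 2.15
eef_pos: [0.4668, -0.3198, 0.2083]
ee_rot: [-0.001, 0.882, 0.471, 0.001]
contact_force: [-0.6, -0.8, -0.3]
grip_width: 1.0
```

```bash
python3 - <<'E'
from h import *
plan(np.array([.5906,-.230,.15]),-21,1,16)
E
```

```text
[{"xyz": [0.36, 0.13, 0.15], "delta_rot": [0.0, 0.0, -0.16], "gripper": 1}, {"xyz": [0.36, 0.14, 0.15], "delta_rot": [0.0, 0.0, -0.16], "gripper": 1}, {"xyz": [0.35, 0.14, 0.15], "delta_rot": [0.0, 0.0, -0.16], "gripper": 1}, {"xyz": [0.35, 0.15, 0.15], "delta_rot": [0.0, 0.0, -0.16], "gripper": 1}, {"xyz": [0.35, 0.15, 0.15], "delta_rot": [0.0, 0.0, -0.16], "gripper": 1}, {"xyz": [0.35, 0.16, 0.14], "delta_rot": [0.0, 0.0, -0.16], "gripper": 1}, {"xyz": [0.35, 0.16, 0.15], "delta_rot": [0.0, 0.0, -0.16], "gripper": 1}, {"xyz": [0.34, 0.17, 0.14], "delta_rot": [0.0, 0.0, -0.16], "gripper": 1}]
[{"xyz": [0.34, 0.17, 0.15], "delta_rot": [0.0, 0.0, -0.16], "gripper": 1}, {"xyz": [0.34, 0.18, 0.14], "delta_rot": [0.0, 0.0, -0.16], "gripper": 1}, {"xyz": [0.34, 0.18, 0.15], "delta_rot": [0.0, 0.0, -0.16], "gripper": 1}, {"xyz": [0.33, 0.18, 0.14], "delta_rot": [0.0, -0.01, -0.16], "gripper": 1}, {"xyz": [0.33, 0.19, 0.15], "delta_rot": [0.0, 0.0, -0.16], "gripper": 1}, {"xyz": [0.33, 0.2, 0.14], "delta_rot": [0.0, -0.01, -0.16], "gripper": 1}, {"xyz": [0.33, 0.2, 0.15], "delta_rot": [0.0, 0.0, -0.16], "gripper": 1}, {"xyz": [0.32, 0.2, 0.14], "delta_rot": [-0.01, -0.01, -0.17], "gripper": 1}]
from [ 0.4668 -0.3198  0.2083] pred end [ 0.5906 -0.23    0.15  ] clock 2.15
```

One call with double rates, then check.

Request:
carry_out(
  plan=[
    {"xyz": [0.8, 0.3, 0.3], "delta_rot": [0, 0, -0.35], "gripper": 1},
    {"xyz": [0.8, 0.3, 0.3], "delta_rot": [0, 0, -0.35], "gripper": 1},
    {"xyz": [0.75, 0.35, 0.3], "delta_rot": [0, 0, -0.35], "gripper": 1},
    {"xyz": [0.75, 0.35, 0.3], "delta_rot": [0, 0, -0.35], "gripper": 1},
    {"xyz": [0.75, 0.4, 0.3], "delta_rot": [0, 0, -0.35], "gripper": 1},
    {"xyz": [0.75, 0.4, 0.3], "delta_rot": [0, 0, -0.35], "gripper": 1},
    {"xyz": [0.7, 0.4, 0.3], "delta_rot": [0, 0, -0.35], "gripper": 1},
    {"xyz": [0.5, 0.4, 0.3], "delta_rot": [0, 0, -0.35], "gripper": 1},
  ],
)

```text
clock: 3.15
eef_pos: [0.6065, -0.2133, 0.145]
ee_rot: [-0.001, 0.812, 0.584, 0.001]
contact_force: [-0.7, -0.2, -0.1]
grip_width: 1.0
```

```bash
python3 - <<'E'
from h import *
d=snap('wrist','w1'); print(proj(d,[.5906,-.230,.034]),[proj(d,[.5906+s*.16*.358,-.230+s*.16*.934,.034]) for s in(-1,1)])
s=env.get_state(); print(s['contact_force'],s['moment'],s['joint_positions'])
plan(np.array([.5906,-.230,.115]),-21,1,8)
E
```

```text
[267.00268557 281.48655185] [array([260.17447564, 493.94959727]), array([277.93202196, -58.5850218 ])]
[ 0.49746903  2.28526095 -2.07196609] [ 0.07040599 -0.01185201  0.05329233] [-0.43023617  0.69571254  1.44978367  0.00336574  0.99699575 -0.11030715]
[{"xyz": [-0.11, -0.05, 0.15], "delta_rot": [0.0, 0.0, 0.06], "gripper": 1}, {"xyz": [-0.11, -0.05, 0.14], "delta_rot": [0.0, 0.0, 0.06], "gripper": 1}, {"xyz": [-0.11, -0.05, 0.15], "delta_rot": [0.0, -0.01, 0.07], "gripper": 1}, {"xyz": [-0.11, -0.05, 0.14], "delta_rot": [0.0, 0.0, 0.06], "gripper": 1}, {"xyz": [-0.11, -0.05, 0.15], "delta_rot": [0.0, -0.01, 0.07], "gripper": 1}, {"xyz": [-0.11, -0.05, 0.14], "delta_rot": [0.0, 0.0, 0.06], "gripper": 1}, {"xyz": [-0.12, -0.05, 0.15], "delta_rot": [0.0, -0.01, 0.07], "gripper": 1}, {"xyz": [-0.11, -0.05, 0.14], "delta_rot": [-0.01, 0.0, 0.06], "gripper": 1}]
from [ 0.6076 -0.2124  0.1441] pred end [ 0.5907 -0.23    0.1151] clock 3.2
```

View pics/w1.png

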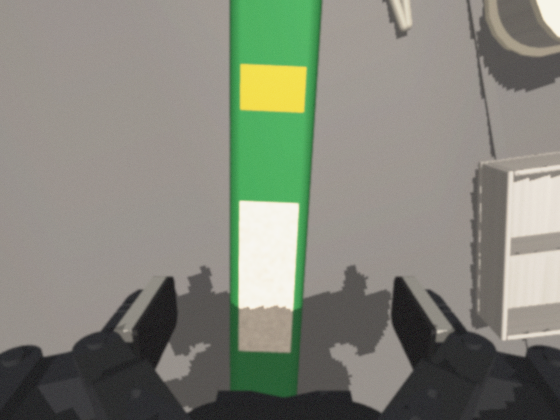

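Request:
carry_out(
  plan=[
    {"xyz": [-0.15, -0.1, 0.1], "delta_rot": [0, 0, 0.1], "gripper": 1},
    {"xyz": [-0.15, -0.1, 0.2], "delta_rot": [0, 0, 0.1], "gripper": 1},
    {"xyz": [-0.15, -0.1, 0.3], "delta_rot": [0, 0, 0.1], "gripper": 1},
    {"xyz": [-0.15, -0.05, 0.3], "delta_rot": [0, 0, 0.1], "gripper": 1},
    {"xyz": [-0.15, -0.05, 0.3], "delta_rot": [0, 0, 0.1], "gripper": 1},
    {"xyz": [-0.1, 0, 0.3], "delta_rot": [0, 0, 0], "gripper": 1},
    {"xyz": [0, 0, 0.3], "delta_rot": [0, 0, 0], "gripper": 1},
    {"xyz": [0, 0, 0.3], "delta_rot": [0, 0, 0], "gripper": 1},
  ],
)

```text
clock: 4.2
eef_pos: [0.589, -0.2315, 0.088]
ee_rot: [-0.001, 0.825, 0.565, 0.001]
contact_force: [0.8, -0.2, -0.6]
grip_width: 0.997
```

```bash
python3 - <<'E'
from h import *
plan(np.array([.5906,-.230,.081]),-21,1,4)
s=env.get_state(); print(s['contact_force'],s['moment'])
E
```

```text
[{"xyz": [0.02, 0.01, 0.07], "delta_rot": [0.0, -0.01, -0.01], "gripper": 1}, {"xyz": [0.02, 0.01, 0.07], "delta_rot": [0.0, -0.01, -0.01], "gripper": 1}, {"xyz": [0.02, 0.01, 0.07], "delta_rot": [-0.01, 0.0, -0.01], "gripper": 1}, {"xyz": [0.02, 0.01, 0.07], "delta_rot": [0.0, -0.01, -0.01], "gripper": 1}]
from [ 0.589  -0.2315  0.088 ] pred end [ 0.5906 -0.23    0.081 ] clock 4.2
[ 0.79452214 -0.18290305 -0.64731694] [-0.07062414 -0.00226157  0.01479683]
```

Request:
carry_out(
  plan=[
    {"xyz": [0.05, 0.05, 0.15], "delta_rot": [0, 0, 0], "gripper": 1},
    {"xyz": [0.02, 0, 0.1], "delta_rot": [0, -0.02, 0], "gripper": 1},
    {"xyz": [0, 0, 0], "delta_rot": [0, 0, 0], "gripper": -1},
    {"xyz": [0, 0, 0], "delta_rot": [0, 0, 0], "gripper": -1},
    {"xyz": [0, 0, 0], "delta_rot": [0, 0, 0], "gripper": -1},
    {"xyz": [0, 0, 0], "delta_rot": [0, 0, 0], "gripper": -1},
    {"xyz": [0, 0, 0], "delta_rot": [0, 0, 0], "gripper": -1},
    {"xyz": [0, 0, 0], "delta_rot": [0, 0, 0], "gripper": -1},
  ],
  squeeze=70,
)

```text
clock: 5.2
eef_pos: [0.591, -0.2298, 0.0814]
ee_rot: [-0.001, 0.825, 0.565, -0.0]
contact_force: [0.2, -0.7, -0.5]
grip_width: 0.48
```

```bash
python3 - <<'E'
from h import *
snap('scene','s2');snap('wrist','w2')
s=env.get_state(); print(s['eef_pos'],s['contact_force'],s['moment'],s['grip_width'])
E
```

```text
[ 0.59103492 -0.22979033  0.08139834] [ 1.11391585  0.47731043 -0.89721804] [ 0.03983944 -0.00492856 -0.04196062] 0.4810074963007598
```

View pics/w2.png

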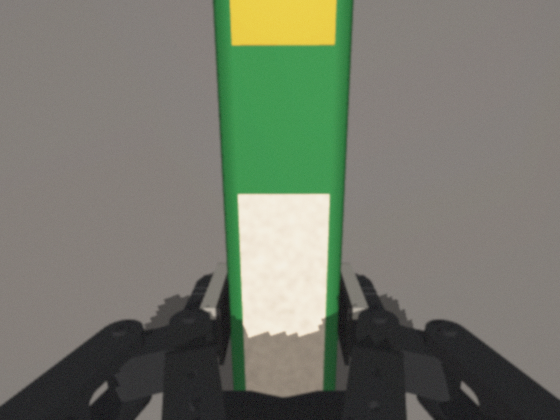

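View pics/s2.png

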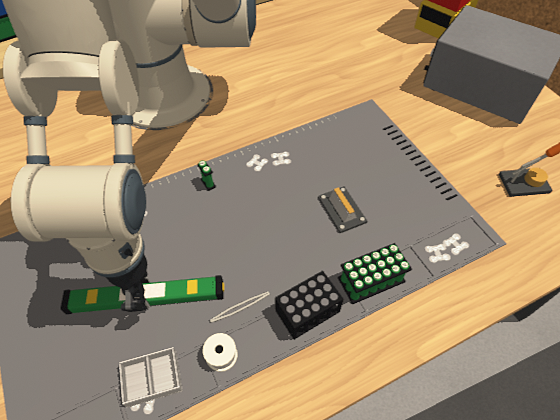

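Request:
carry_out(
  plan=[
    {"xyz": [0, 0, -0.1], "delta_rot": [0, 0, 0], "gripper": -1},
    {"xyz": [0, 0, -0.3], "delta_rot": [0, 0, 0], "gripper": -1},
    {"xyz": [0, 0, -0.5], "delta_rot": [0, 0, 0], "gripper": -1},
    {"xyz": [0, 0, -0.6], "delta_rot": [0, 0, 0], "gripper": -1},
    {"xyz": [0, 0, -0.6], "delta_rot": [0, 0, 0], "gripper": -1},
    {"xyz": [0, 0, -0.5], "delta_rot": [0, 0, 0], "gripper": -1},
    {"xyz": [0, 0, -0.3], "delta_rot": [0, 0, 0], "gripper": -1},
    {"xyz": [0, 0, 0], "delta_rot": [0, 0, 0], "gripper": -1},
  ],
)

```text
clock: 6.3
eef_pos: [0.5913, -0.23, 0.1602]
ee_rot: [0.0, 0.825, 0.565, 0.0]
contact_force: [-0.1, -0.4, -3.8]
grip_width: 0.481
```

```bash
cat >> h.py <<'E'
def ft(n=20):
    F=[];M=[];c0=env.get_state()['clock']
    for i in range(n):
        imaging.read_camera('wrist'); P,R,s=pose(); F.append(R.inv().apply(s['contact_force']));M.append(R.inv().apply(s['moment']))
    F=np.array(F);M=np.array(M)
    print('tool-frame F',F.mean(0).round(3),'sd',F.std(0).round(2),'M',M.mean(0).round(4),'sd',M.std(0).round(3),'t',s['clock']-c0)
E
python3 - <<'E'
from h import *
ft(20); snap('scene','s3'); print(env.get_state()['eef_pos'],env.get_state()['clock'])
E
```

```text
tool-frame F [ 0.066 -0.175  3.944] sd [0.52 0.57 0.55] M [-0.0038 -0.0607  0.0017] sd [0.031 0.027 0.028] t 1.0
[ 0.59106707 -0.22989084  0.15955159] 7.35
```

View pics/s3.png

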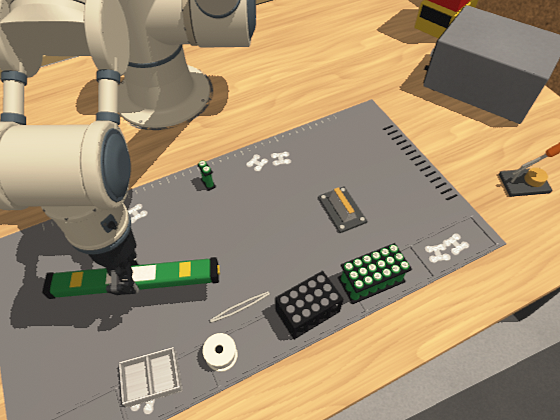

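```bash
python3 - <<'E'
from h import *
plan(np.array([.5872,.2295,.165]),-3,-1,24)
E
```

```text
[{"xyz": [0.71, -0.28, -0.01], "delta_rot": [0.0, 0.0, -0.15], "gripper": -1}, {"xyz": [0.72, -0.27, -0.01], "delta_rot": [0.0, 0.0, -0.15], "gripper": -1}, {"xyz": [0.72, -0.26, -0.01], "delta_rot": [0.0, 0.0, -0.15], "gripper": -1}, {"xyz": [0.72, -0.25, -0.01], "delta_rot": [0.0, 0.0, -0.15], "gripper": -1}, {"xyz": [0.73, -0.25, -0.01], "delta_rot": [0.0, 0.0, -0.15], "gripper": -1}, {"xyz": [0.73, -0.24, -0.01], "delta_rot": [0.0, 0.0, -0.15], "gripper": -1}, {"xyz": [0.73, -0.23, -0.01], "delta_rot": [0.0, 0.0, -0.15], "gripper": -1}, {"xyz": [0.73, -0.22, -0.01], "delta_rot": [0.0, 0.0, -0.15], "gripper": -1}]
[{"xyz": [0.74, -0.21, -0.01], "delta_rot": [0.0, 0.0, -0.15], "gripper": -1}, {"xyz": [0.74, -0.2, -0.01], "delta_rot": [0.0, 0.0, -0.15], "gripper": -1}, {"xyz": [0.74, -0.19, -0.01], "delta_rot": [0.0, 0.0, -0.15], "gripper": -1}, {"xyz": [0.74, -0.18, -0.01], "delta_rot": [0.0, 0.0, -0.15], "gripper": -1}, {"xyz": [0.75, -0.17, -0.01], "delta_rot": [0.0, 0.0, -0.15], "gripper": -1}, {"xyz": [0.75, -0.16, -0.01], "delta_rot": [0.0, 0.0, -0.15], "gripper": -1}, {"xyz": [0.75, -0.15, -0.01], "delta_rot": [0.0, 0.0, -0.15], "gripper": -1}, {"xyz": [0.75, -0.14, -0.01], "delta_rot": [0.0, 0.0, -0.15], "gripper": -1}]
[{"xyz": [0.76, -0.13, -0.01], "delta_rot": [0.0, 0.0, -0.15], "gripper": -1}, {"xyz": [0.76, -0.12, 0.0], "delta_rot": [0.0, 0.0, -0.16], "gripper": -1}, {"xyz": [0.76, -0.1, -0.01], "delta_rot": [0.0, 0.0, -0.15], "gripper": -1}, {"xyz": [0.76, -0.09, 0.0], "delta_rot": [0.0, 0.0, -0.16], "gripper": -1}, {"xyz": [0.76, -0.09, -0.01], "delta_rot": [0.0, 0.0, -0.15], "gripper": -1}, {"xyz": [0.76, -0.07, 0.0], "delta_rot": [0.0, 0.0, -0.16], "gripper": -1}, {"xyz": [0.76, -0.07, -0.01], "delta_rot": [0.0, 0.0, -0.15], "gripper": -1}, {"xyz": [0.76, -0.05, 0.0], "delta_rot": [-0.01, -0.01, -0.16], "gripper": -1}]
from [ 0.5911 -0.2299  0.1596] pred end [0.5872 0.2295 0.1649] clock 7.35
```

Request:
carry_out(
  plan=[
    {"xyz": [0.4, -0.15, -0.05], "delta_rot": [0, 0, -0.15], "gripper": -1},
    {"xyz": [0.7, -0.25, -0.05], "delta_rot": [0, 0, -0.15], "gripper": -1},
    {"xyz": [0.8, -0.3, -0.05], "delta_rot": [0, 0, -0.15], "gripper": -1},
    {"xyz": [0.8, -0.3, -0.05], "delta_rot": [0, 0, -0.15], "gripper": -1},
    {"xyz": [0.8, -0.3, -0.05], "delta_rot": [0, 0, -0.15], "gripper": -1},
    {"xyz": [0.8, -0.25, -0.05], "delta_rot": [0, 0, -0.15], "gripper": -1},
    {"xyz": [0.8, -0.25, -0.05], "delta_rot": [0, 0, -0.15], "gripper": -1},
    {"xyz": [0.8, -0.25, -0.05], "delta_rot": [0, 0, -0.15], "gripper": -1},
  ],
)

```text
clock: 8.35
eef_pos: [0.5879, -0.0622, 0.1706]
ee_rot: [-0.0, 0.792, 0.611, 0.0]
contact_force: [0.1, -0.0, -4.4]
grip_width: 0.48
```

Request:
carry_out(
  plan=[
    {"xyz": [0.8, -0.2, 0], "delta_rot": [0, 0, -0.15], "gripper": -1},
    {"xyz": [0.8, -0.2, 0], "delta_rot": [0, 0, -0.15], "gripper": -1},
    {"xyz": [0.8, -0.2, 0], "delta_rot": [0, 0, -0.15], "gripper": -1},
    {"xyz": [0.8, -0.2, 0], "delta_rot": [0, 0, -0.15], "gripper": -1},
    {"xyz": [0.8, -0.15, 0], "delta_rot": [0, 0, -0.15], "gripper": -1},
    {"xyz": [0.8, -0.15, 0], "delta_rot": [0, 0, -0.15], "gripper": -1},
    {"xyz": [0.8, -0.15, 0], "delta_rot": [0, 0, -0.15], "gripper": -1},
    {"xyz": [0.8, -0.15, 0], "delta_rot": [0, 0, -0.15], "gripper": -1},
  ],
)

```text
clock: 9.35
eef_pos: [0.5866, 0.1133, 0.1707]
ee_rot: [-0.0, 0.756, 0.654, 0.0]
contact_force: [0.4, -0.2, -4.1]
grip_width: 0.48
```

```bash
python3 - <<'E'
from h import *
plan(np.array([.5872,.2295,.16]),-3,-1,8)
E
```

```text
[{"xyz": [0.58, -0.08, 0.05], "delta_rot": [0.0, 0.0, -0.13], "gripper": -1}, {"xyz": [0.58, -0.07, 0.05], "delta_rot": [0.0, 0.0, -0.13], "gripper": -1}, {"xyz": [0.58, -0.07, 0.06], "delta_rot": [0.0, 0.0, -0.13], "gripper": -1}, {"xyz": [0.58, -0.06, 0.05], "delta_rot": [0.0, 0.0, -0.13], "gripper": -1}, {"xyz": [0.57, -0.06, 0.06], "delta_rot": [0.0, 0.0, -0.14], "gripper": -1}, {"xyz": [0.58, -0.05, 0.05], "delta_rot": [0.0, 0.0, -0.13], "gripper": -1}, {"xyz": [0.58, -0.04, 0.06], "delta_rot": [0.0, -0.01, -0.14], "gripper": -1}, {"xyz": [0.57, -0.03, 0.05], "delta_rot": [0.0, 0.0, -0.13], "gripper": -1}]
from [0.5866 0.1133 0.1707] pred end [0.5872 0.2294 0.1601] clock 9.35
```

Request:
carry_out(
  plan=[
    {"xyz": [0.8, -0.1, 0.1], "delta_rot": [0, 0, -0.2], "gripper": -1},
    {"xyz": [0.8, -0.1, 0.1], "delta_rot": [0, 0, -0.15], "gripper": -1},
    {"xyz": [0.7, -0.1, 0.1], "delta_rot": [0, 0, -0.15], "gripper": -1},
    {"xyz": [0.7, -0.05, 0.1], "delta_rot": [0, 0, -0.15], "gripper": -1},
    {"xyz": [0.6, -0.05, 0.05], "delta_rot": [0, 0, -0.15], "gripper": -1},
    {"xyz": [0.5, -0.05, 0], "delta_rot": [0, 0, -0.15], "gripper": -1},
    {"xyz": [0.3, -0.05, 0], "delta_rot": [0, 0, -0.1], "gripper": -1},
    {"xyz": [0.15, 0, 0], "delta_rot": [0, 0, -0.05], "gripper": -1},
  ],
)

```text
clock: 10.35
eef_pos: [0.5857, 0.2367, 0.1585]
ee_rot: [-0.0, 0.721, 0.692, 0.0]
contact_force: [0.9, -1.0, -3.6]
grip_width: 0.477
```

```bash
python3 - <<'E'
from h import *
ft(16); d=snap('top','t4'); snap('wrist','w4')
P,R,s=pose()
im=cv2.imread('pics/t4.png'); cv2.imwrite('pics/t4c.png',cv2.resize(im[100:300,110:310],None,fx=3,fy=3))
plan(np.array([.5872,.2295,.127]),-3,-1,8)
E
```

```text
tool-frame F [-0.006  0.337  3.945] sd [0.56 0.28 0.48] M [-0.0127 -0.0484 -0.003 ] sd [0.028 0.031 0.047] t 0.8000000000000007
[{"xyz": [-0.03, 0.01, 0.16], "delta_rot": [0.0, 0.0, 0.02], "gripper": -1}, {"xyz": [-0.03, 0.01, 0.16], "delta_rot": [0.0, 0.0, 0.01], "gripper": -1}, {"xyz": [-0.04, 0.01, 0.16], "delta_rot": [0.0, 0.0, 0.02], "gripper": -1}, {"xyz": [-0.03, 0.01, 0.16], "delta_rot": [0.0, 0.0, 0.01], "gripper": -1}, {"xyz": [-0.04, 0.01, 0.15], "delta_rot": [0.0, 0.0, 0.02], "gripper": -1}, {"xyz": [-0.03, 0.01, 0.16], "delta_rot": [0.0, 0.0, 0.01], "gripper": -1}, {"xyz": [-0.04, 0.01, 0.15], "delta_rot": [0.0, -0.01, 0.02], "gripper": -1}, {"xyz": [-0.03, 0.0, 0.16], "delta_rot": [0.0, 0.0, 0.01], "gripper": -1}]
from [0.5858 0.2363 0.1584] pred end [0.5872 0.2295 0.1269] clock 11.25
```

View pics/t4c.png

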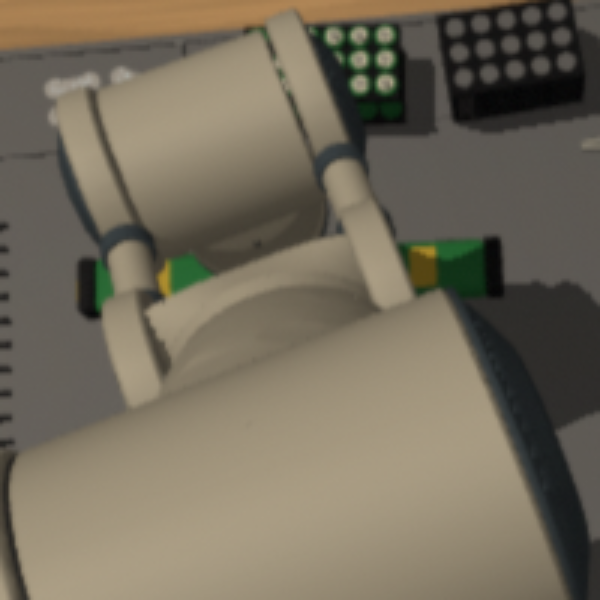

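View pics/w4.png

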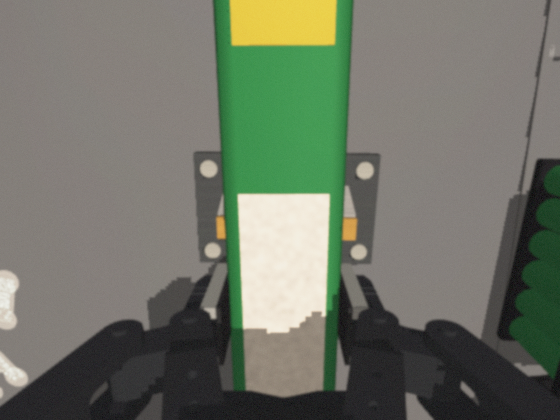

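```bash
python3 - <<'E'
from h import *
d=load('w4'); print(ray(d,(222,227.5),.044),ray(d,(349,229.5),.044), ray(d,(285.5,228.5),.044))
# label far edge on stick top, stick top z = TCPz-.0774+.030
P,R,s=pose(); zt=P[2]-.0474; a=ray(d,(284,194),zt); print(a, a-P)
E
```

```text
[0.55280513 0.24704279 0.044     ] [0.62069709 0.24308729 0.044     ] [0.58672222 0.24506672 0.044     ]
[0.58737497 0.28153333 0.1110388 ] [ 0.00160979  0.04521309 -0.0474    ]
```

Request:
carry_out(
  plan=[
    {"xyz": [-0.05, 0, 0.2], "delta_rot": [0, 0, 0.02], "gripper": -1},
    {"xyz": [-0.05, 0.02, 0.2], "delta_rot": [0, 0, 0.02], "gripper": -1},
    {"xyz": [-0.05, 0.02, 0.2], "delta_rot": [0, 0, 0.02], "gripper": -1},
    {"xyz": [-0.05, 0, 0.2], "delta_rot": [0, 0, 0.02], "gripper": -1},
    {"xyz": [-0.02, 0, 0.2], "delta_rot": [0, 0, 0.02], "gripper": -1},
    {"xyz": [0, 0, 0.15], "delta_rot": [0, 0, 0], "gripper": -1},
    {"xyz": [0, 0, 0.1], "delta_rot": [0, 0, 0], "gripper": -1},
    {"xyz": [0, 0, 0], "delta_rot": [0, 0, 0], "gripper": -1},
  ],
)

```text
clock: 12.25
eef_pos: [0.5864, 0.2303, 0.1244]
ee_rot: [-0.001, 0.725, 0.689, -0.0]
contact_force: [0.2, 1.0, -4.0]
grip_width: 0.475
```

```bash
python3 - <<'E'
from h import *
ft(6)
plan(np.array([.5865,.231,.122]),-3.2,-1,8)
E
```

```text
tool-frame F [0.134 0.048 4.287] sd [0.3  0.63 0.23] M [-0.0129 -0.0472  0.0128] sd [0.023 0.021 0.039] t 0.3000000000000007
[{"xyz": [0.0, 0.0, 0.01], "delta_rot": [0.0, 0.0, 0.01], "gripper": -1}, {"xyz": [0.0, 0.0, 0.01], "delta_rot": [0.0, 0.0, 0.01], "gripper": -1}, {"xyz": [0.0, 0.0, 0.02], "delta_rot": [0.0, 0.0, 0.01], "gripper": -1}, {"xyz": [0.01, 0.0, 0.01], "delta_rot": [0.0, 0.0, 0.01], "gripper": -1}, {"xyz": [0.0, 0.0, 0.02], "delta_rot": [0.0, 0.0, 0.0], "gripper": -1}, {"xyz": [0.01, 0.0, 0.01], "delta_rot": [0.0, 0.0, 0.01], "gripper": -1}, {"xyz": [0.0, 0.0, 0.02], "delta_rot": [0.0, 0.0, 0.0], "gripper": -1}, {"xyz": [0.01, 0.0, 0.01], "delta_rot": [0.0, -0.01, 0.01], "gripper": -1}]
from [0.5865 0.2304 0.1248] pred end [0.5866 0.2311 0.122 ] clock 12.55
```

Request:
carry_out(
  plan=[
    {"xyz": [0.02, 0, 0.02], "delta_rot": [0, 0, 0], "gripper": -1},
    {"xyz": [0.01, 0, 0.02], "delta_rot": [0, 0, 0], "gripper": -1},
    {"xyz": [0, 0, 0.02], "delta_rot": [0, 0, 0], "gripper": -1},
    {"xyz": [0, 0, 0.02], "delta_rot": [0, 0, 0], "gripper": -1},
    {"xyz": [0, 0, 0.02], "delta_rot": [0, 0, 0], "gripper": -1},
    {"xyz": [0, 0, 0.02], "delta_rot": [0, 0, 0], "gripper": -1},
    {"xyz": [0, 0, 0], "delta_rot": [0, 0, 0], "gripper": -1},
    {"xyz": [0, 0, 0], "delta_rot": [0, 0, 0], "gripper": -1},
  ],
)

```text
clock: 13.55
eef_pos: [0.5866, 0.2312, 0.1217]
ee_rot: [-0.0, 0.725, 0.689, 0.0]
contact_force: [0.3, -0.5, -3.6]
grip_width: 0.482
```

```bash
python3 - <<'E'
from h import *
ft(3)
plan(np.array([.5865,.231,.121]),-3.2,-1,1)
E
```

```text
tool-frame F [0.615 0.297 4.25 ] sd [0.14 0.13 0.1 ] M [ 0.0032 -0.0147 -0.0071] sd [0.022 0.045 0.015] t 0.14999999999999858
[{"xyz": [-0.01, 0.0, 0.03], "delta_rot": [0.0, -0.01, 0.06], "gripper": -1}]
from [0.5866 0.2312 0.1217] pred end [0.5866 0.2309 0.1209] clock 13.7
```

Request:
carry_out(
  plan=[
    {"xyz": [0, 0, 0.01], "delta_rot": [0, 0, 0], "gripper": -1},
    {"xyz": [0, 0, 0.01], "delta_rot": [0, 0, 0], "gripper": -1},
    {"xyz": [0, 0, 0.01], "delta_rot": [0, 0, 0], "gripper": -1},
    {"xyz": [0, 0, 0.01], "delta_rot": [0, 0, 0], "gripper": -1},
    {"xyz": [0, 0, 0], "delta_rot": [0, 0, 0], "gripper": -1},
    {"xyz": [0, 0, 0], "delta_rot": [0, 0, 0], "gripper": -1},
    {"xyz": [0, 0, 0], "delta_rot": [0, 0, 0], "gripper": -1},
    {"xyz": [0, 0, 0], "delta_rot": [0, 0, 0], "gripper": -1},
  ],
)

```text
clock: 14.7
eef_pos: [0.5866, 0.2312, 0.1214]
ee_rot: [-0.0, 0.725, 0.689, 0.0]
contact_force: [-1.4, -1.3, 2.0]
grip_width: 0.477
```

```bash
python3 - <<'E'
from h import *
ft(5)
P,R,s=pose();print(P)
E
```

```text
tool-frame F [-0.767 -1.778 -1.501] sd [0.58 0.37 0.26] M [ 0.3363 -0.1206 -0.0328] sd [0.035 0.033 0.041] t 0.25
[0.58661617 0.23114996 0.1214049 ]
```

Request:
carry_out(
  plan=[
    {"xyz": [0, 0, 0], "delta_rot": [0, 0, 0], "gripper": 0},
    {"xyz": [0, 0, 0], "delta_rot": [0, 0, 0], "gripper": 0.05},
    {"xyz": [0, 0, 0], "delta_rot": [0, 0, 0], "gripper": 0.1},
    {"xyz": [0, 0, 0], "delta_rot": [0, 0, 0], "gripper": 0.2},
    {"xyz": [0, 0, 0], "delta_rot": [0, 0, 0], "gripper": 0.3},
    {"xyz": [0, 0, 0], "delta_rot": [0, 0, 0], "gripper": 0.3},
    {"xyz": [0, 0, 0], "delta_rot": [0, 0, 0], "gripper": 0.3},
    {"xyz": [0, 0, 0], "delta_rot": [0, 0, 0], "gripper": 0.3},
  ],
)

```text
clock: 15.95
eef_pos: [0.5872, 0.2314, 0.1214]
ee_rot: [0.0, 0.725, 0.689, 0.001]
contact_force: [0.6, -0.4, 0.3]
grip_width: 0.652
```

```bash
python3 - <<'E'
from h import *
snap('wrist','w5');snap('scene','s5')
im=cv2.imread('pics/s5.png');cv2.imwrite('pics/s5c.png',cv2.resize(im[130:330,200:480],None,fx=2.8,fy=2.8))
s=env.get_state();print(s['grip_width'],s['contact_force'],s['eef_pos'])
E
```

```text
0.6503584612332927 [ 0.28607358 -1.04215032 -0.02455141] [0.58721663 0.23136084 0.12146321]
```

View pics/w5.png

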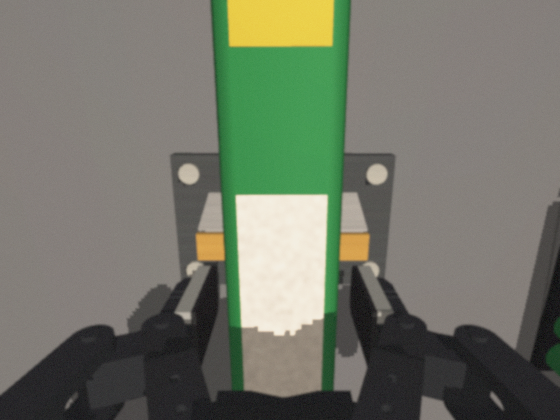

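View pics/s5c.png

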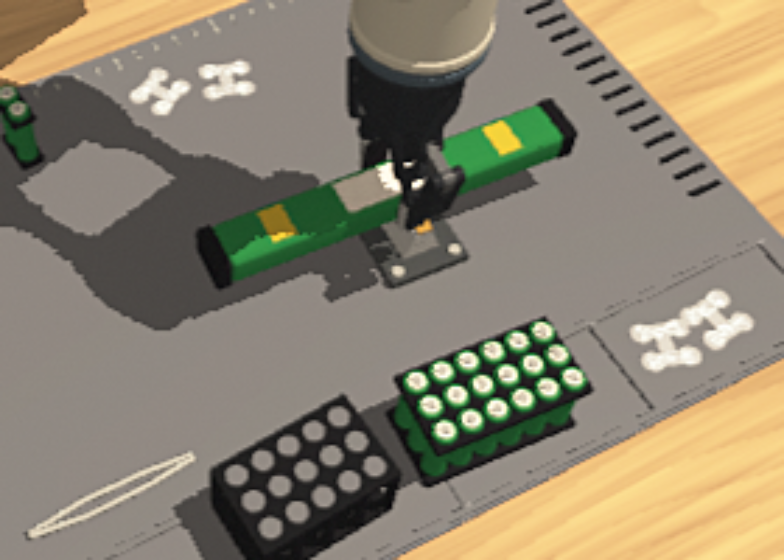

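Request:
carry_out(
  plan=[
    {"xyz": [0, 0, -0.1], "delta_rot": [0, 0, 0], "gripper": 0.4},
    {"xyz": [0, 0, -0.2], "delta_rot": [0, 0, 0], "gripper": 0.4},
    {"xyz": [0, 0, -0.4], "delta_rot": [0, 0, 0], "gripper": 0.4},
    {"xyz": [0, 0, -0.6], "delta_rot": [0, 0, 0], "gripper": 0.4},
    {"xyz": [0, 0, -0.8], "delta_rot": [0, 0, 0], "gripper": 0.4},
    {"xyz": [0, 0, -0.8], "delta_rot": [0, 0, 0], "gripper": 0.4},
    {"xyz": [0, 0, -0.5], "delta_rot": [0, 0, 0], "gripper": 0.4},
    {"xyz": [0, 0, 0], "delta_rot": [0, 0, 0], "gripper": 0.4},
  ],
)

```text
clock: 17.05
eef_pos: [0.5875, 0.2314, 0.214]
ee_rot: [0.001, 0.725, 0.689, 0.002]
contact_force: [-0.2, 0.3, -0.1]
grip_width: 0.703
```

```bash
python3 - <<'E'
from h import *
a=snap('wrist','w6')['image'];snap('scene','s6')
im=cv2.imread('pics/s6.png');cv2.imwrite('pics/s6c.png',cv2.resize(im[130:330,200:480],None,fx=2.8,fy=2.8))
for k in range(10): b=imaging.read_camera('wrist')['image']
print('diff',np.abs(a.astype(int)-b).mean())
s=env.get_state();print(s['clock'],s['eef_pos'])
d=load('s6');hsv=cv2.cvtColor(im,cv2.COLOR_BGR2HSV)
for f,col in(('s6',0),('w6',1)):
    d=load(f); i2=cv2.imread('pics/%s.png'%f);hsv=cv2.cvtColor(i2,cv2.COLOR_BGR2HSV)
    y=cv2.inRange(hsv,(15,120,90),(32,255,255)); n,l,st,c=cv2.connectedComponentsWithStats(y)
    for i in range(1,n):
        if 40<st[i,4]<20000:
            p=ray(d,c[i],.074)
            if .5<p[0]<.7 and .0<p[1]<.45: print(f,st[i,4],c[i].round(1),p.round(4))
E
```

```text
diff 4.304085884353741
17.65 [0.58710555 0.23126252 0.21256818]
s6 97 [378.9 178.6] [0.5902 0.3332 0.074 ]
s6 110 [298.7 209.1] [0.5812 0.133  0.074 ]
s6 48 [349.6 208.6] [0.6299 0.2307 0.074 ]
w6 2427 [280.3  48.4] [0.5911 0.3322 0.074 ]
w6 372 [235.9 193.6] [0.5607 0.2545 0.074 ]
w6 371 [325.9 193.9] [0.6139 0.2515 0.074 ]
w6 1112 [282.1 365.9] [0.5816 0.1308 0.074 ]
```

View pics/s6c.png

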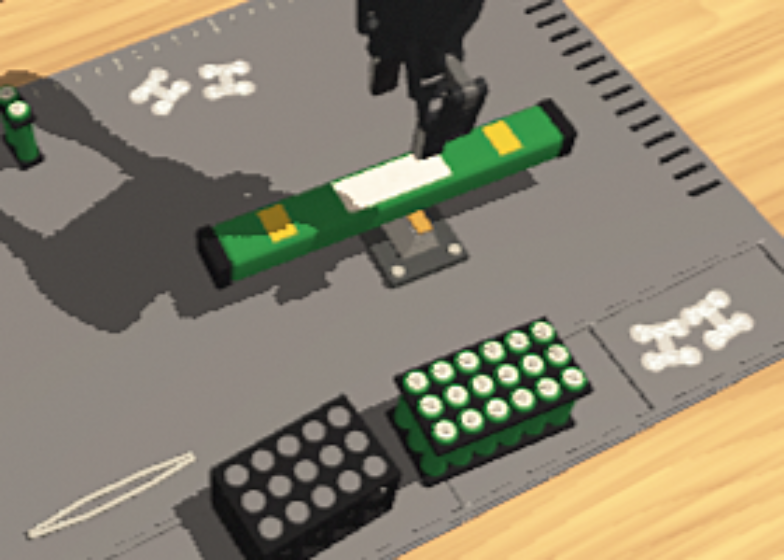

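View pics/w6.png

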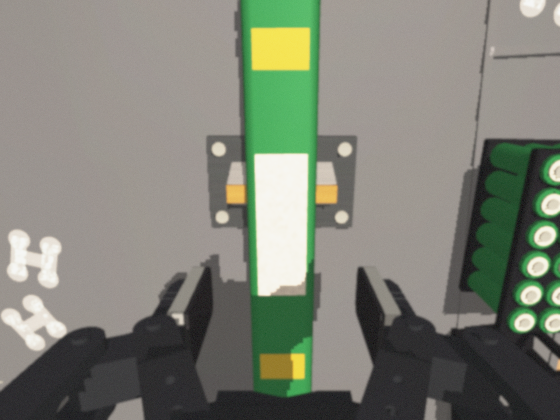

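```bash
python3 - <<'E'
from h import *
for k in range(3):
    d=imaging.read_camera('scene'); im=d['image'];hsv=cv2.cvtColor(im,cv2.COLOR_BGR2HSV)
    y=cv2.inRange(hsv,(15,120,90),(32,255,255)); n,l,st,c=cv2.connectedComponentsWithStats(y)
    for i in range(1,n):
        if 40<st[i,4]<20000:
            p=ray(d,c[i],.074)
            if .5<p[0]<.7 and .0<p[1]<.45: print(k,c[i].round(1),p.round(4))
    for _ in range(6): imaging.read_camera('wrist')
print(env.get_state()['clock'],np.abs(env.get_state()['qd']).max())
E
```

```text
0 [378.9 178.6] [0.5902 0.3332 0.074 ]
0 [298.7 209.1] [0.5812 0.133  0.074 ]
0 [349.6 208.6] [0.6299 0.2307 0.074 ]
1 [378.9 178.6] [0.5902 0.3332 0.074 ]
1 [298.6 209.1] [0.5812 0.1329 0.074 ]
1 [349.5 208.7] [0.6301 0.2306 0.074 ]
2 [378.9 178.6] [0.5902 0.3332 0.074 ]
2 [298.7 209.1] [0.5812 0.133  0.074 ]
2 [349.5 208.7] [0.6301 0.2306 0.074 ]
18.7 0.0019698696567799433
```

Level, square and still. Handing in.

```bash
python3 -c "
from rig import env
print(env.finish_job())"
```

```text
the job is handed in; nothing more can be done
None
```

The battery stick is balancing level on the brass edge by itself, and the job was handed in at about 18.7 s of the 64 s allowed. `finish_job` gives no verdict, so whether it passed isn't confirmed.

**What I did:**
- I gripped the stick at its middle and lifted it. The averaged wrist force came out at about 4 N. The wrist moment put the centre of mass about 14 mm from the middle, towards the socket end.
- I turned the stick square to the stand, with that point over the edge, and lowered it in steps of 0.5 mm or less. At first contact it bore on the edge with about 5.5 N, well under the 30 N limit.
- I then opened the gripper and raised the arm straight up. It balanced on the first try, so no shifting was needed.

**Last checks:**
- **Still:** the stick's yellow marks stayed within 0.1 pixel in the scene camera over the last 0.7 s.
- **Level:** the marks measured about 200 mm apart, matching their spacing on the mat, with the stick assumed flat at balancing height.
- **Square and centred:** the stick is within about 1° of square. Its middle line is within about 2 mm of the middle of the edge, and its centre is about 12 mm along from it.
- **Arm clear:** the fingers were well above the stick. In the last pictures the objects in view looked undisturbed, but I did not measure them.

**Doubtful readings:**
- **Centre of mass:** the readings were noisy, ranging from 11 to 15 mm.
- **Sideways moment:** there was about 0.3 N m at contact, probably a slight roll mismatch with the edge; it was gone once I released.
- **Picture difference:** the wrist pictures differed slightly just after I raised the arm. I put that down to the arm settling by about 1.5 mm, because the fixed camera showed no stick movement.

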